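Take the spool cap off the thread winder

ROBOT

A 6-joint arm with a two-finger parallel gripper is mounted at the origin on the work surface. World frame = base frame: x ahead of the robot, y to its left, z up, the work surface at z = 0. Lengths are in m, angles in rad, forces in N, time in s.
With the tool pointing down it reaches from about 0.375 to 0.9 m from the base axis. Payload 3.1 kg.
Tool frame: the origin (TCP) lies between the finger pads; the fingertips stand 22 mm ahead of it and the grasp point (between the pads) lies 3 mm ahead of it; z points along the fingers, y is the direction in which the jaws open and shut (so a half turn about z gives the same grasp; the last joint's range is limited). The gripper opens to 87 mm and grips with 3 to 60 N. Pads are 19 mm wide; open, the fingers measure 117 mm over their backs; the gripper's body (75 mm by 190 mm) begins 51 mm behind the grasp point.
Start: joints at [1.085, 0.527, 1.433, -0, 1.181, -0.178], TCP at [0.189, 0.596, 0.245] pointing down, gripper open.
Joint ranges: [-3.08, 3.08], [-0.75, 2.2], [0.22, 2.44], [-1.43, 4.57], [0, 2.65], [-2.85, 2.85]. Speed limits (rad/s): [2.79, 2.79, 3.14, 3.14, 3.14, 3.14].

INTERFACE

Orientations are given as a unit quaternion [x, y, z, w].
In Python, from rig import get_obs, camera, get_calibration, hand_in, search_frame gives the robot as it stands.
- The arm moves only by the shell command python3 -m jog 'ROWS' [FORCE]. ROWS is JSON, a list of rows, each an object with "grip": the closure in counts, from 0 (fully open) to 255 (shut); "travel": the shift along the world's x, y, z in cm, a list of three; "twist": the turn about the world's z in degrees. A call has 1 to 8 rows; each row shifts and turns the commanded pose from where the row before left it; what a row does not reach is not made up. A row lasts 1/10 s, in which the tool goes at most 50 mm and 8.59 degrees, less where a joint would pass 70% of its speed; a pose out of reach is approached as far as the arm can. A call is refused whole if a number of a shift passes 5 or a number of a turn 8.59, either way. A call with a gripper value outside its range is refused whole. The fingers move at their own pace and stop on an object; FORCE is the grip in N (left out, the last holds). Time passes only in rows, so rows that do not move let the fingers close. It gives the time, the measured TCP pose, the force and the opening at its end, in the units of the state.
- get_obs(): the state, without advancing time (a new reading comes with each control period).
- camera(name): name is "scene" or "top" or "wrist"; returns the picture (400x640x3 uint8, red, green, blue); there is no depth.
- get_calibration(name): a dict with "fx", "fy", "cx", "cy" (pixels), "R" (3x3) and "t" (3): a world point X has camera coordinates R X + t; the wrist camera has in their place "T_tool_cam" (4x4, takes a point from camera to tool coordinates, whose origin is the TCP and whose axes are the flange's). Camera axes: x right, y down, z forward; pixel columns grow to the right and rows downward; lengths in m; the calibration is good to about 2 mm. A picture is of the moment at which its call begins: read the wrist's pose just before it. get_calibration takes no time and is no camera call.
- hand_in(): hands the job in, once; it reports no verdict.
Trained networks look in the newest picture that a camera, given by its name, has taken for a name from the list of things; names that differ only in an ending like _2 or _b are one class to them, and where a whole thing is asked for, a point or a joint stands for the part that bears it (a point fixed in the world has none). Each returns a list of dicts, best first, with "p" (0 to 1); they miss things now and then, are a little off and sometimes report something else, mostly with a low value. They report only what shows in the picture. A call takes as long as a camera call. They do not tell look-alikes from the thing itself.
- search_frame(target, camera): "at" ([x, y, z] in m, in world coordinates, good to about 4 mm: the middle of the surface that is visible of it).
The state is a dict: "time": time; "q": joint angles; "joint_velocities": joint speeds; "joint_torque": joint torques, N m; "position": TCP position; "tool_rot": TCP orientation; "ft_force": force on the tool from outside, world axes, zero at the start; "moment": the same for the moment, N m; "grip_width": finger opening in m.
Only numpy, scipy, OpenCV 4.12 (cv2) and the standard library are available. Lean on these libraries where they do the work, as an engineer would, in place of code of your own. Each camera call takes 0.05 s, during which the arm holds its last target. There are 200 camera calls.

TASK

Lower the brake lever of the thread winder fully so that its spindle is locked. Then unscrew the cap that holds the thread spool on the spindle - nobody remembers whether it has a left-hand or a right-hand thread, so try both ways - lift it off, and finish while still holding it in the gripper, still and at least 6 cm above where it sat. Leave the lever down and the other things on the table where they are.

Things in the scene. Friction and masses are not known exactly. Their poses are not given: they have to be found in the camera images.
- winder: White bench-top thread winder fixed to the table, housing 140 x 250 mm and 60 mm high. Origin: centre of its underside on the table; z up. The spindle with the spool stands upright on the housing at y = -65 mm, the brake tower (44 x 36 mm, top 135 mm above the table) at y = +55 mm.
- spindle (a point): Point on the spindle axis at the top of the loaded spool (48 mm across), 120 mm above the table: the cap's seat. z up along the axis, axes as the winder's. Turned the wrong way the cap hits a hard stop within 5 degrees (fingers then slip); the right way it turns easily, is free once turned 55 degrees from its start and meets an end stop at about 105; 75 to 80 in one grasp is best.
- cap_center (a point): Centre (half-way up, on the axis) of the loose grey round ribbed screw cap on the spool: 48 mm across, 40 mm tall, 50 to 100 g, hollow from below. Seated, this point is 20 mm above spindle. Its short coarse thread may be left- or right-hand, different each time, with no mark. The cap does not climb as it turns: it can be raised only 2.5 mm until free, then lifts straight off.
- pivot (a point): Centre of the hinge pin of the brake lever, on the tower's side away from the spindle, 105 mm above the table. Same axes as the winder; the lever reaches from here towards the winder's +y.
- brake (a joint): Brake lever angle, rad: 0 = fully down (level, firm stop), up to 1.0 raised; starts at 0.45 to 0.85. Stays where left; 0.14 N m moves it (2 to 3 N at 60 mm). Steel arm 12 wide, 8 thick, with a grey thumb pad 26 x 34 x 10 mm ending 107 mm from the pivot. A push straight down, 50 to 65 mm out from the pivot along the winder's +y, lowers it from any start; its top is then 4 mm above pivot.
- brake_pad (a point): Centre of the upper face of the lever's thumb pad, 90 mm from the pivot; y points outwards along the lever.
- spare_spool: Loose bystander: upright thread spool 50 mm across, 70 mm tall; origin at its underside. Leave alone.
- button_jar: Loose bystander: clear jar 60 mm across, 80 mm tall; origin at its underside. Leave alone.
- gauge: Loose bystander: flat metal seam gauge 30 x 160 mm, 5 mm thick (9 mm at its slider), lying on the table, long along its y; origin at its underside. Leave alone.
- basket: Round wicker basket of spools, 230 mm across, about 130 mm tall with its spools, fixed; origin at its underside. Leave alone.
Mind the look-alikes: they are no part of the job. Leave any purple or red look-alike of the part that bears cap_center alone.

How it is judged:
On the way, in this order (a step that is already met when the one before it is completed fails the run):
1. the brake lever is fully down (below 0.1 rad) while the cap is still on its seat (value of joint brake below 0.1 rad and z of cap_center in the frame of spindle below 0.026 m), for 0.2 s.
2. the cap is lifted off the stem above the spindle, lever still down (z of cap_center in the frame of spindle above 0.045 m and value of joint brake below 0.1 rad), for 0.1 s.
At the end, for the whole second after the job is handed in: The lever is down (below 0.1 rad); the cap is held still (under 0.03 m/s) between the fingers (over 2 N), touching nothing of the winder, its centre at least 70 mm above the seat (50 mm of lift); each loose bystander is within 20 mm of its start (value of joint brake below 0.1 rad and z of cap_center in the frame of spindle above 0.07 m and contact force between the fingers and cap above 2 N and contact force between cap and winder below 0.1 N and linear speed of cap below 0.03 m/s and distance of each of spare_spool, button_jar, gauge from where it was at the start of the episode below 0.02 m); the arm keeps its last pose, push and grip.
It fails at once if the cap came off while the brake was up (z of cap_center in the frame of spindle above 0.045 m and value of joint brake above 0.15 rad).
It fails at once if a bystander was pushed or knocked over (distance of any of spare_spool, button_jar, gauge from where it was at the start of the episode above 0.03 m or angle between any of spare_spool, button_jar's own z axis and vertical above 0.5 rad).
It also fails if it takes over 54 s, if anything falls off the work surface, if the arm or the gripper's body presses on something with over 40 N, if the wrist force passes 120 N, or if a joint passes its speed limit or range.

## Working session

There is one attempt and no reset: what is moved stays moved. The work goes in short steps, Python scripts to look and compute and a shell command to move; the robot and the scene stay as the last step left them, time stands still between calls to the robot, and variables do not carry over. Pictures are saved under pics/ and viewed, about 8 in all and at most 12, crops included, and the job is handed in when it is done.

```bash
mkdir -p pics; python3 - <<'E'
from rig import *
import cv2,numpy as np
o=get_obs();print(o['time'],o['position'],o['tool_rot'],o['grip_width'])
for n in("scene","top"):
    im=camera(n);cv2.imwrite(f"pics/{n}0.png",im[:,:,::-1])
    for t in("winder","cap_center","brake","brake_pad","pivot","spindle","spare_spool","button_jar","gauge","basket"):
        try:print(n,t,[(np.round(d['at'],3).tolist(),round(d['p'],2)) for d in search_frame(t,n)][:4])
        except Exception as e:print(n,t,e)
print(get_obs()['time'])
E
```

```text
0.0 [0.18840767 0.59522175 0.24358461] [ 1.52795877e-01  9.88257203e-01 -9.99724358e-04 -3.48173170e-04] 0.08684841185164072
scene winder [([0.578, -0.012, 0.059], 0.93)]
scene cap_center [([0.571, -0.091, 0.161], 0.85), ([0.422, 0.015, 0.041], 0.63), ([0.433, -0.154, 0.041], 0.54), ([0.524, -0.209, 0.042], 0.53)]
scene brake [([0.547, 0.112, 0.147], 0.7)]
scene brake_pad [([0.55, 0.115, 0.15], 0.63)]
scene pivot [([0.579, -0.014, 0.057], 0.74), ([0.629, -0.239, 0.066], 0.53)]
scene spindle [([0.578, -0.011, 0.057], 0.61), ([0.629, -0.237, 0.064], 0.61)]
scene spare_spool [([0.63, -0.239, 0.068], 0.88), ([0.582, -0.013, 0.061], 0.52), ([0.614, 0.487, 0.064], 0.4)]
scene button_jar [([0.722, -0.108, 0.071], 0.57)]
scene gauge [([0.727, 0.081, 0.003], 0.81), ([0.722, -0.105, 0.074], 0.16)]
scene basket [([0.615, 0.488, 0.068], 0.82)]
top winder [([0.552, -0.012, 0.059], 0.98)]
top cap_center [([0.51, -0.214, 0.042], 0.74), ([0.419, -0.151, 0.042], 0.7), ([0.565, -0.086, 0.162], 0.67), ([0.413, 0.018, 0.04], 0.6)]
top brake [([0.552, 0.114, 0.148], 0.77)]
top brake_pad [([0.545, 0.114, 0.152], 0.74)]
top pivot [([0.55, -0.01, 0.059], 0.57)]
top spindle [([0.551, -0.009, 0.058], 0.96)]
top spare_spool [([0.614, -0.237, 0.07], 0.78), ([0.55, -0.009, 0.061], 0.28)]
top button_jar [([0.702, -0.108, 0.082], 0.86)]
top gauge [([0.726, 0.082, 0.001], 0.64)]
top basket [([0.616, 0.495, 0.062], 0.72)]
1.1
```

View pics/scene0.png

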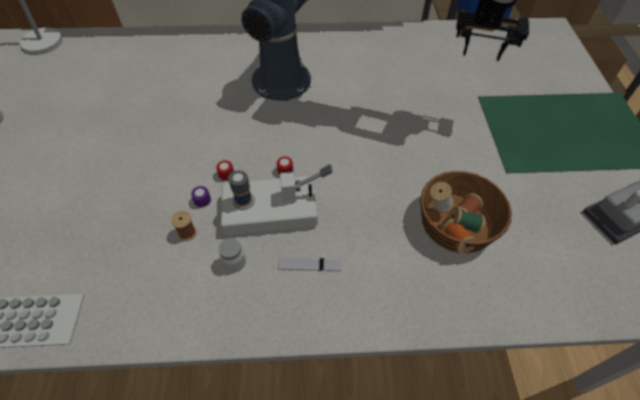

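View pics/top0.png

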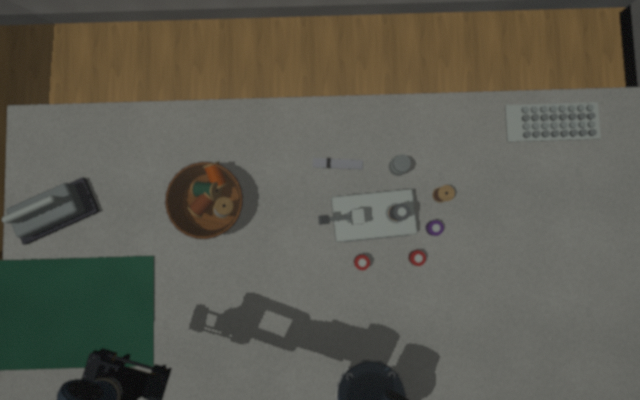

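Scene view: the cap candidates are grey at (240,180) on the spool, red at (225,169) and (285,163), and purple at (201,195). In the top view they are grey (401,212), red (417,258) and (362,262), and purple (435,228). The grey one on the spindle is the target. The lever is raised, with its pad at scene (325,171) and top (324,219).

```bash
python3 - <<'E'
from rig import *
import cv2,numpy as np
C={n:get_calibration(n) for n in("scene","top")}
def proj(n,X):
    c=C[n];p=np.array(c['R'])@np.array(X)+np.array(c['t']);return np.array([c['fx']*p[0]/p[2]+c['cx'],c['fy']*p[1]/p[2]+c['cy']])
def P(n):
    c=C[n];K=np.array([[c['fx'],0,c['cx']],[0,c['fy'],c['cy']],[0,0,1]]);return K@np.c_[np.array(c['R']),np.array(c['t'])]
def tri(a,b):
    X=cv2.triangulatePoints(P('scene'),P('top'),np.array(a,float).reshape(2,1),np.array(b,float).reshape(2,1));return (X[:3]/X[3]).ravel().round(4)
for k,a,b in(("cap",[.571,-.091,.161],[.565,-.086,.162]),("pad",[.55,.115,.15],[.545,.114,.152]),("jar",[.722,-.108,.071],[.702,-.108,.082]),("spare",[.63,-.239,.068],[.614,-.237,.07])):
    a=proj('scene',a);b=proj('top',b);print(k,a.round(1),b.round(1),tri(a,b))
im=cv2.imread('pics/top0.png')
c=C['top'];print('top cam pos',-np.array(c['R']).T@np.array(c['t']),c['fx'])
# housing mask in top
g=im.astype(int);
roi=im[180:250,310:430]
m=(roi.min(2)>165).astype(np.uint8);print(np.percentile(roi.min(2),[5,25,50,75,95]))
s=cv2.imread('pics/scene0.png')
out=np.vstack([cv2.resize(im[170:275,310:460],(600,420)[:2],interpolation=cv2.INTER_CUBIC)[:300],cv2.resize(s[150:225,190:340],(600,300),interpolation=cv2.INTER_CUBIC)])
cv2.imwrite('pics/crop1.png',out)
E
```

```text
cap [237.2 180.6] [400.4 209.2] [ 0.5654 -0.0903  0.1537]
pad [321.  173.9] [328.8 218.7] [0.5452 0.1146 0.1441]
jar [231.5 253.2] [400.7 164.7] [ 0.7075 -0.1142  0.0452]
spare [182.3 223.7] [443.9 192.9] [ 0.6159 -0.2455  0.0462]
top cam pos [0.5230108  0.12584955 1.27980377] 401.39347494878484
[ 74. 102. 105. 120. 124.]
```

View pics/crop1.png

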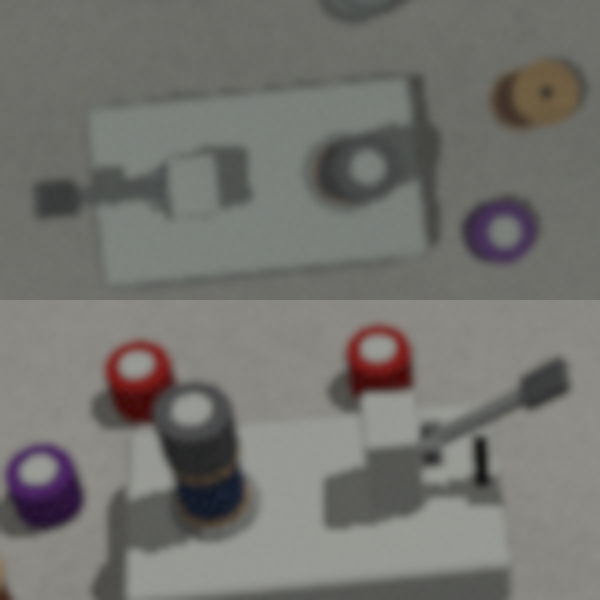

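The crop shows the grey cap on the navy spool, its light top disc at top (402,212) and scene (238,177). The lever is raised, pad at top (324.5,219.5). The housing corners are clear, which gives the yaw.

```bash
cat > h.py <<'E'
from rig import *
import cv2,numpy as np
C={n:get_calibration(n) for n in("scene","top")}
def P(n):
    c=C[n];K=np.array([[c['fx'],0,c['cx']],[0,c['fy'],c['cy']],[0,0,1]]);return K@np.c_[np.array(c['R']),np.array(c['t'])]
def tri(a,b):
    X=cv2.triangulatePoints(P('scene'),P('top'),np.array(a,float).reshape(2,1),np.array(b,float).reshape(2,1));return (X[:3]/X[3]).ravel().round(4)
def ray(c,uv,z):
    R=np.array(c['R']);o=-R.T@np.array(c['t']);d=R.T@np.array([(uv[0]-c['cx'])/c['fx'],(uv[1]-c['cy'])/c['fy'],1]);return o+d*(z-o[2])/d[2]
E
python3 - <<'E'
from h import *
print('captop',tri((238.3,177),(402,212)), ray(C['top'],(402,212),.16),ray(C['scene'],(238.3,177),.16))
t=lambda x,y:(310+x/4,170+y/4)
cs=[ray(C['top'],t(*p),.06) for p in((92,110),(408,78),(428,255),(105,285))]
print(np.round(cs,4));print('centre',np.mean(cs,0))
y=(cs[0]+cs[3]-cs[1]-cs[2])/2;x=(cs[0]+cs[1]-cs[2]-cs[3])/2
print(np.linalg.norm(y),np.linalg.norm(x),np.degrees(np.arctan2(-y[0],y[1])),np.degrees(np.arctan2(x[1],x[0])))
a=np.arctan2(-y[0],y[1]);W=np.mean(cs,0);R=np.array([[np.cos(a),-np.sin(a)],[np.sin(a),np.cos(a)]])
for n,v in(('spindle',(0,-.065)),('tower',(0,.055)),('pivot?',(0,.08)),('push',(0,.138))):print(n,W[:2]+R@v)
# tower top in top: crop 170..212 x, 155..217 y
print('tower',ray(C['top'],t(193,184),.135),'pad',ray(C['top'],t(57,198),.15))
E
```

```text
captop [ 0.5573 -0.0902  0.1578] [ 0.55724363 -0.09049015  0.16      ] [ 0.55910153 -0.08918419  0.16      ]
[[ 0.6108  0.0984  0.06  ]
 [ 0.628  -0.1434  0.06  ]
 [ 0.4932 -0.1523  0.06  ]
 [ 0.478   0.0927  0.06  ]]
centre [ 0.55247948 -0.02612754  0.06      ]
0.24389749640485076 0.1340068394265122 3.8009757406902676 3.1029177408414816
spindle [ 0.55678839 -0.09098456]
tower [0.54883348 0.02875148]
pivot? [0.54717621 0.05369648]
push [0.54333134 0.1115689 ]
tower [0.55039273 0.02980179 0.135     ] pad [0.54310251 0.12693687 0.15      ]
```

```bash
R='{"grip":255,"travel":[2.2,-3.05,0],"twist":-4.3}'; python3 -m jog '[{"grip":255,"travel":[2.2,-3.05,0],"twist":-4.3},{"grip":255,"travel":[2.2,-3.05,0],"twist":-4.3},{"grip":255,"travel":[2.2,-3.05,0],"twist":-4.3},{"grip":255,"travel":[2.2,-3.05,0],"twist":-4.3},{"grip":255,"travel":[2.2,-3.05,0],"twist":-4.3},{"grip":255,"travel":[2.2,-3.05,0],"twist":-4.3},{"grip":255,"travel":[2.2,-3.05,0],"twist":-4.3},{"grip":255,"travel":[2.2,-3.05,0],"twist":-4.3}]' 30
python3 -m jog '[{"grip":255,"travel":[2.2,-3.05,0],"twist":-4.3},{"grip":255,"travel":[2.2,-3.05,0],"twist":-4.3},{"grip":255,"travel":[2.2,-3.05,0],"twist":-4.3},{"grip":255,"travel":[2.2,-3.05,0],"twist":-4.3},{"grip":255,"travel":[2.2,-3.05,0],"twist":-4.3},{"grip":255,"travel":[2.2,-3.05,0],"twist":-4.3},{"grip":255,"travel":[2.2,-3.05,0],"twist":-4.3},{"grip":255,"travel":[2.2,-3.05,0],"twist":-4.3}]'
python3 -m jog '[{"grip":255,"travel":[0,0,0],"twist":0},{"grip":255,"travel":[0,0,0],"twist":0}]'
python3 - <<'E'
from h import *
o=get_obs();print(o['time'],o['position'],o['tool_rot'],o['q'],o['ft_force'])
im=camera("wrist");cv2.imwrite("pics/w1.png",im[:,:,::-1])
for t in('cap_center','brake_pad'):print(t,search_frame(t,'wrist'))
E
```

```text
time: 1.9
position: [0.3655, 0.3506, 0.2448]
tool_rot: [0.44, 0.898, 0.0, 0.0]
ft_force: [0.8, 0.6, -0.3]
grip_width: 0.0313
time: 2.7
position: [0.5416, 0.1064, 0.2447]
tool_rot: [0.686, 0.728, 0.0, 0.0]
ft_force: [-0.2, -0.5, 0.2]
grip_width: 0.0002
time: 2.9
position: [0.5408, 0.1072, 0.2444]
tool_rot: [0.685, 0.729, -0.0, -0.0]
ft_force: [-0.2, -0.2, -0.8]
grip_width: 0.0005
2.9 [0.54081692 0.10718479 0.24438206] [ 6.84939263e-01  7.28600052e-01 -6.77057355e-05 -4.08196482e-04] [-7.29861032e-03  4.28893456e-01  1.61856221e+00  5.12447046e-04
  1.09482795e+00 -6.92890686e-02] [-0.15837354 -0.20526588 -0.828219  ]
cap_center [{'at': [0.4152, 0.027, 0.0384], 'p': 0.71}]
brake_pad [{'at': [0.5479, 0.1263, 0.1569], 'p': 0.62}]
```

View pics/w1.png

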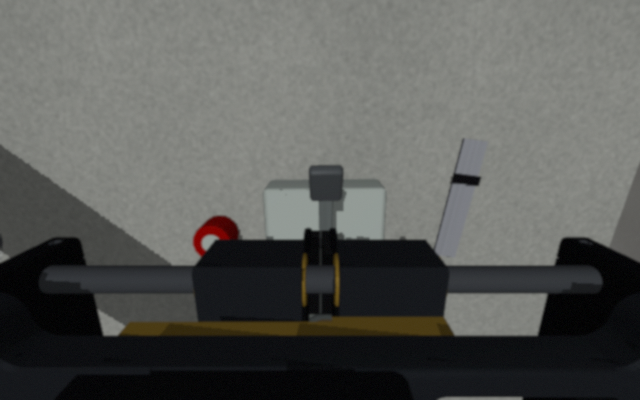

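The wrist picture shows the raised lever (pad at (326,182)) under the closed fingers, 5 mm or so to the +x side. I'll shift +x and push down.

```bash
python3 -m jog '[{"grip":255,"travel":[0.4,0.2,-1.0],"twist":0},{"grip":255,"travel":[0,0,-1.3],"twist":0},{"grip":255,"travel":[0,0,-1.3],"twist":0},{"grip":255,"travel":[0,0,-1.3],"twist":0},{"grip":255,"travel":[0,0,-1.3],"twist":0},{"grip":255,"travel":[0,0,-1.3],"twist":0},{"grip":255,"travel":[0,0,-1.3],"twist":0},{"grip":255,"travel":[0,0,-1.3],"twist":0}]'
python3 -m jog '[{"grip":255,"travel":[0,0,-0.5],"twist":0},{"grip":255,"travel":[0,0,-0.4],"twist":0},{"grip":255,"travel":[0,0,0],"twist":0}]'
```

```text
time: 3.85
position: [0.545, 0.1103, 0.1428]
tool_rot: [0.684, 0.729, 0.0, 0.0]
ft_force: [-0.6, 1.8, 3.3]
grip_width: 0.0005
time: 4.15
position: [0.5444, 0.1096, 0.1339]
tool_rot: [0.684, 0.729, -0.001, -0.0]
ft_force: [-0.6, 1.1, -0.1]
grip_width: 0.0007
```

```bash
python3 -m jog '[{"grip":255,"travel":[0,0,-0.3],"twist":0},{"grip":255,"travel":[0,0,0],"twist":0}]'; python3 -m jog '[{"grip":255,"travel":[0,0,-0.2],"twist":0},{"grip":255,"travel":[0,0,0],"twist":0},{"grip":255,"travel":[0,0,0],"twist":0}]'
```

```text
time: 4.35
position: [0.5447, 0.1096, 0.1315]
tool_rot: [0.684, 0.729, -0.0, 0.0]
ft_force: [-0.1, -0.4, 0.2]
grip_width: 0.0003
time: 4.65
position: [0.5449, 0.1096, 0.1312]
tool_rot: [0.684, 0.729, 0.0, 0.001]
ft_force: [-2.8, 1.2, 10.3]
grip_width: 0.0002
```

Firm stop at TCP z 0.131 (tip 0.109 m), matching the lever fully down. Next I'll rise, open and move above the cap.

```bash
python3 -m jog '[{"grip":255,"travel":[0,0,3],"twist":0},{"grip":255,"travel":[0,0,4],"twist":0},{"grip":0,"travel":[0,0,4.4],"twist":0},{"grip":0,"travel":[0.2,-4,0],"twist":0},{"grip":0,"travel":[0.3,-4,0],"twist":0},{"grip":0,"travel":[0.2,-4,0],"twist":0},{"grip":0,"travel":[0.3,-4,0],"twist":0},{"grip":0,"travel":[0.2,-4,0],"twist":0}]' 
python3 -m jog '[{"grip":0,"travel":[0,0,0],"twist":0},{"grip":0,"travel":[0,0,0],"twist":0}]'
python3 - <<'E'
from h import *
im=camera("scene");cv2.imwrite("pics/s2.png",im[:,:,::-1])
for t in('cap_center','brake_pad'):print(t,search_frame(t,'scene'))
cv2.imwrite('pics/s2c.png',cv2.resize(im[130:240,180:350,::-1],(680,440),interpolation=cv2.INTER_CUBIC))
E
```

```text
time: 5.45
position: [0.5566, -0.0919, 0.2438]
tool_rot: [0.684, 0.729, 0.0, 0.0]
ft_force: [1.0, -0.9, 0.3]
grip_width: 0.0406
time: 5.65
position: [0.5564, -0.0912, 0.2434]
tool_rot: [0.685, 0.728, -0.0, -0.0]
ft_force: [-0.4, -0.4, -1.1]
grip_width: 0.0565
cap_center [{'at': [0.5269, -0.2165, 0.0373], 'p': 0.92}, {'at': [0.425, 0.0152, 0.039], 'p': 0.64}, {'at': [0.5722, -0.0873, 0.1623], 'p': 0.62}, {'at': [0.4435, -0.1541, 0.0314], 'p': 0.52}]
brake_pad [{'at': [0.5491, 0.12, 0.1086], 'p': 0.81}]
```

View pics/s2c.png

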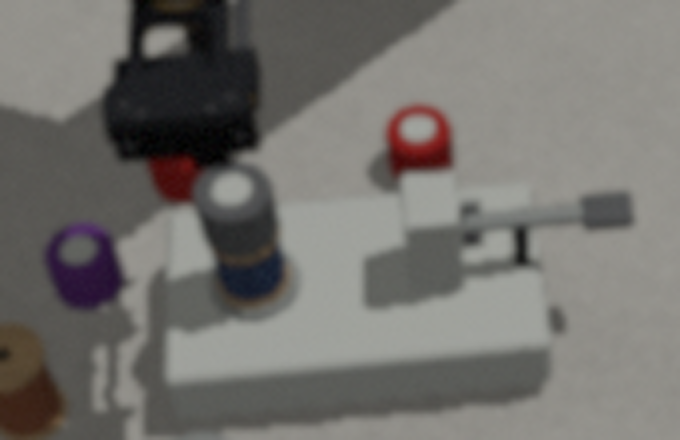

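The lever is level and the cap is still on its seat, disc at crop (232,190). I'll descend on it.

```bash
python3 -m jog '[{"grip":0,"travel":[0.1,0,-1],"twist":0},{"grip":0,"travel":[0.1,0,-1],"twist":0},{"grip":0,"travel":[0,0,-1],"twist":0},{"grip":0,"travel":[0,0,-1.5],"twist":0},{"grip":0,"travel":[0,0,-1.5],"twist":0},{"grip":0,"travel":[0,0,-1.5],"twist":0},{"grip":0,"travel":[0,0,-1.5],"twist":0},{"grip":0,"travel":[0,0,-0.5],"twist":0}]'
python3 -m jog '[{"grip":255,"travel":[0,0,0],"twist":0},{"grip":255,"travel":[0,0,0],"twist":0},{"grip":255,"travel":[0,0,0],"twist":0},{"grip":255,"travel":[0,0,0],"twist":0},{"grip":255,"travel":[0,0,0],"twist":0},{"grip":255,"travel":[0,0,0],"twist":0},{"grip":255,"travel":[0,0,0],"twist":0}]' 20
python3 -c "
from rig import *;print(get_obs()['moment'])"
```

```text
time: 6.6
position: [0.5573, -0.0895, 0.1461]
tool_rot: [0.684, 0.729, -0.001, -0.002]
ft_force: [-0.3, 0.1, -0.8]
grip_width: 0.0872
time: 7.3
position: [0.5589, -0.0903, 0.1489]
tool_rot: [0.684, 0.729, 0.0, 0.0]
ft_force: [-0.8, -0.4, 2.8]
grip_width: 0.0465
[-0.09741594  0.08295369 -0.02030559]
```

```bash
python3 -m jog '[{"grip":255,"travel":[0,0,0],"twist":3},{"grip":255,"travel":[0,0,0],"twist":3},{"grip":255,"travel":[0,0,0],"twist":3},{"grip":255,"travel":[0,0,0],"twist":0},{"grip":255,"travel":[0,0,0],"twist":0}]'
python3 -c "
from rig import *;o=get_obs();print(o['moment'],o['tool_rot'],o['joint_torque'])"
```

```text
time: 7.8
position: [0.5589, -0.0899, 0.1489]
tool_rot: [0.626, 0.78, 0.001, -0.0]
ft_force: [0.4, 2.0, 2.7]
grip_width: 0.0466
[ 0.26558168  0.10366739 -0.81305542] [ 6.26336073e-01  7.79552899e-01  6.30221667e-04 -6.26696551e-05] [ -0.39823702 -39.73365068 -12.6088044   -0.88766098  -0.17304679
  -0.79810895]
```

A +z turn meets 0.8 N·m, which is a hard stop. Trying the other way.

```bash
python3 -m jog '[{"grip":255,"travel":[0,0,0],"twist":-5},{"grip":255,"travel":[0,0,0],"twist":-5},{"grip":255,"travel":[0,0,0],"twist":-5},{"grip":255,"travel":[0,0,0],"twist":-5},{"grip":255,"travel":[0,0,0],"twist":0},{"grip":255,"travel":[0,0,0],"twist":0}]'
python3 -c "
from rig import *;o=get_obs();print(o['moment'],o['tool_rot'])"
```

```text
time: 8.4
position: [0.559, -0.0905, 0.1489]
tool_rot: [0.75, 0.661, -0.0, 0.001]
ft_force: [-0.1, -0.7, 4.7]
grip_width: 0.0467
[-0.16327601  0.11004876 -0.0620148 ] [ 7.50273137e-01  6.61127706e-01 -1.10945056e-04  6.03253876e-04]
```

Little torque this way (-0.06 N·m), so it is a left-hand thread. Continuing to about 78° in total.

```bash
python3 -m jog '[{"grip":255,"travel":[0,0,0],"twist":-5},{"grip":255,"travel":[0,0,0],"twist":-5},{"grip":255,"travel":[0,0,0],"twist":-5},{"grip":255,"travel":[0,0,0],"twist":-5},{"grip":255,"travel":[0,0,0],"twist":-5},{"grip":255,"travel":[0,0,0],"twist":-5},{"grip":255,"travel":[0,0,0],"twist":-5},{"grip":255,"travel":[0,0,0],"twist":-5}]'
python3 -c "
from rig import *;o=get_obs();print(o['moment'])"
python3 -m jog '[{"grip":255,"travel":[0,0,0],"twist":-5},{"grip":255,"travel":[0,0,0],"twist":-5},{"grip":255,"travel":[0,0,0],"twist":-5},{"grip":255,"travel":[0,0,0],"twist":-5},{"grip":255,"travel":[0,0,0],"twist":0},{"grip":255,"travel":[0,0,0],"twist":0}]'
python3 -c "
from rig import *;o=get_obs();print(o['moment'],o['q'])"
```

```text
time: 9.2
position: [0.5589, -0.0904, 0.1489]
tool_rot: [0.932, 0.363, 0.0, 0.0]
ft_force: [-0.2, 0.1, 4.0]
grip_width: 0.047
[-0.03758452  0.24883341  0.06137206]
time: 9.8
position: [0.559, -0.0903, 0.1489]
tool_rot: [0.98, 0.197, 0.0, 0.0]
ft_force: [0.2, -0.5, 5.0]
grip_width: 0.0465
[ 0.04018475  0.1504608  -0.07833577] [-3.57449205e-01  5.77995210e-01  1.66995712e+00 -1.28881941e-04
  8.92839643e-01  8.15975887e-01]
```

```bash
python3 -m jog '[{"grip":255,"travel":[0,0,0.3],"twist":0},{"grip":255,"travel":[0,0,0.3],"twist":0},{"grip":255,"travel":[0,0,0.3],"twist":0},{"grip":255,"travel":[0,0,0],"twist":0}]'
```

```text
time: 10.2
position: [0.5586, -0.0903, 0.1577]
tool_rot: [0.981, 0.196, -0.0, 0.0]
ft_force: [-0.7, -0.3, -0.6]
grip_width: 0.0466
```

No resistance, so the cap is free. Lifting.

```bash
python3 -m jog '[{"grip":255,"travel":[0,0,1],"twist":0},{"grip":255,"travel":[0,0,1.5],"twist":0},{"grip":255,"travel":[0,0,1.5],"twist":0},{"grip":255,"travel":[0,0,1.5],"twist":0},{"grip":255,"travel":[0,0,1.5],"twist":0},{"grip":255,"travel":[0,0,1],"twist":0},{"grip":255,"travel":[0,0,1],"twist":0},{"grip":255,"travel":[0,0,0.5],"twist":0}]' 25
python3 -m jog '[{"grip":255,"travel":[0,0,0],"twist":0},{"grip":255,"travel":[0,0,0],"twist":0},{"grip":255,"travel":[0,0,0],"twist":0},{"grip":255,"travel":[0,0,0],"twist":0},{"grip":255,"travel":[0,0,0],"twist":0}]'
python3 - <<'E'
from h import *
im=camera("scene")
for t in('cap_center','brake_pad','spare_spool','button_jar','gauge'):print(t,search_frame(t,'scene')[:2])
cv2.imwrite('pics/s3c.png',cv2.resize(im[130:280,170:350,::-1],(720,600),interpolation=cv2.INTER_CUBIC))
E
```

```text
time: 11.0
position: [0.5589, -0.0903, 0.2536]
tool_rot: [0.981, 0.196, 0.001, 0.0]
ft_force: [0.4, -0.7, -0.7]
grip_width: 0.0463
time: 11.5
position: [0.5585, -0.0901, 0.2521]
tool_rot: [0.981, 0.196, -0.0, -0.0]
ft_force: [0.6, -0.2, -1.1]
grip_width: 0.0464
cap_center [{'at': [0.526, -0.2122, 0.0404], 'p': 0.66}, {'at': [0.4356, -0.1556, 0.0331], 'p': 0.63}]
brake_pad [{'at': [0.5479, 0.1215, 0.106], 'p': 0.78}]
spare_spool [{'at': [0.6288, -0.2402, 0.0644], 'p': 0.77}]
button_jar [{'at': [0.7248, -0.1085, 0.0723], 'p': 0.7}]
gauge [{'at': [0.7288, 0.0803, 0.0046], 'p': 0.91}]
```

View pics/s3c.png

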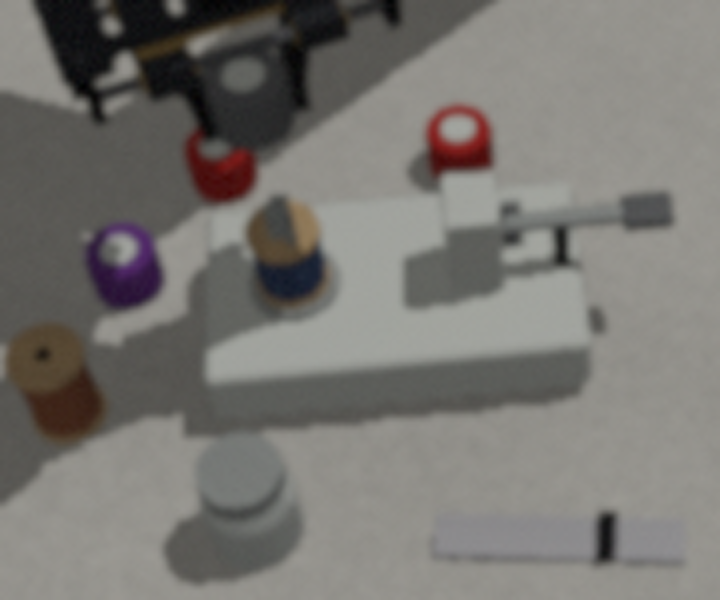

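The grey cap is held between the fingers at crop (245,90). The spool and stem are bare at (285,225), the lever is level at (640,210), and the bystanders haven't moved. Handing in.

```bash
python3 -c "
from rig import *;print(hand_in())"
```

```text
the job is handed in; nothing more can be done
None
```

The job is handed in: the brake lever is down and the cap is off the spindle, held still in the gripper about 10 cm above where it sat. The hand-in gave no verdict.

- **Brake lever:** I pushed it down to its firm stop, reading 10 N with the fingertip at 0.109 m. The later pictures show it level.
- **Cap:** Turning it counter-clockwise hit the hard stop at 0.8 N·m. Clockwise it turned easily, so the thread is left-hand. I turned it about 75–80°, and it lifted off without resistance.
- **Last checks:** At about 11.5 s the finger opening was steady at 46.4 mm with the grip set to 25 N. The last picture shows the cap in the fingers and the bare stem. The spare spool, jar and gauge were found within a few mm of where they started.
- **Disagreements:** The opening on the cap is 1.5 mm less than its stated 48 mm. In the last picture the trained network found only two of the look-alikes and not the held cap, so I judged the cap by eye and by the finger opening.

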